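Clean the brush in its cup and present it on the rotary caddy

TASK

On the rotary parts caddy, work the long brush up and down twice inside its tall cup to knock the dust off it: two clear strokes of about 5 cm, each back down to the bottom, never pulling the bristles out of the cup. Leave the brush standing in the cup, then grip the caddy's centre handle and turn the caddy until the tall cup lines up with the pointed nose of the base, so that a colleague across the bench can take the brush. Finish while still gripping the handle and holding the caddy still there; leave the lamp cap, the relay and the carton alone.

Things in the scene. Friction and masses are not known exactly. Their poses are not given: they have to be found in the camera images.
- caddy_base: Fixed round dark steel base of the caddy, 280 mm across, 18 mm high. Origin: centre of its underside, on the turning axis. Its +x axis points along the front nose: a 30 mm wide bar with a pointed end and a thin white line on top, whose point is 199 mm from the axis, on the side away from the robot.
- caddy: Grey round turntable, 266 mm across, its upper face 30 mm above the bench, turning about the vertical axis of the base freely either way (two turns and more), with friction of about 0.12 N m; it stays where it is left. Origin: on the turning axis, 18 mm above the bench. x: towards the tall cup. Besides the tall cup it carries, spaced 72 degrees apart, two low square bins and two low round cups, at most 55 mm tall.
- cup_floor (a point): Centre of the inner floor of the tall round cup (the one with the brush in it and a blank label on its outer side), 35 mm above the bench and 88 mm from the turning axis. Outer diameter 42 mm, inner diameter 35 mm, 105 mm deep; its rim is 140 mm above the bench. Its x axis points outward from the turning axis, z up.
- handle: Black carry handle of the caddy, a straight horizontal bar on a thin centre column (14 mm diameter): 80 mm long, 16 mm wide, 28 mm high. Origin: centre of the bar, on the turning axis, 213 mm above the bench. x: along the bar, pointing towards the tall cup; z up. It turns with the turntable.
- brush: Loose long brush standing on the floor of the tall cup, leaning a few degrees at most; 212 mm long, 55 to 115 g. Origin: centre of its bottom end; z along it towards the handle end. Stiff bristle head 27 mm diameter from 0 to 70 mm, thin 7 mm stem, then a round wooden handle 18 mm diameter from 118 to 205 mm (top about 247 mm above the bench).
- lamp_cap: Bystander: black round signal-lamp cap, 68 mm diameter, 50 mm high. Origin: centre of its underside.
- relay: Bystander: grey relay module with black top, 70 x 45 x 80 mm. Origin: centre of its underside.
- carton: Bystander: small cardboard carton, 100 x 75 x 65 mm. Origin: centre of its underside.
Things that resemble listed ones, but are neither listed nor needed, are in the scene too. There is more than one size of the brush; the one meant has the size given above.

How it is judged:
On the way, in this order (a step that is already met when the one before it is completed fails the run):
1. first stroke up: the gripped brush is raised at least 35 mm inside the tall cup, the cup not yet at the nose (z of brush in the frame of cup_floor above 0.035 m and contact force between the fingers and brush above 1 N and horizontal distance between brush and cup_floor below 0.02 m and (x of cup_floor in the frame of caddy_base below 0.06 m or y of cup_floor in the frame of caddy_base above 0.03 m or y of cup_floor in the frame of caddy_base below -0.03 m)), for 0.05 s.
2. first stroke down: the brush is back at the bottom (z of brush in the frame of cup_floor below 0.014 m and (x of cup_floor in the frame of caddy_base below 0.06 m or y of cup_floor in the frame of caddy_base above 0.03 m or y of cup_floor in the frame of caddy_base below -0.03 m)), for 0.05 s.
3. second stroke up (all of step 1), for 0.05 s.
4. second stroke down (all of step 2), for 0.05 s.
5. the tall cup lines up with the nose, turned by the gripped handle, with the brush standing in it (x of cup_floor in the frame of caddy_base above 0 m and y of cup_floor in the frame of caddy_base between -0.013 and 0.013 m and z of brush in the frame of cup_floor below 0.012 m and horizontal distance between brush and cup_floor below 0.012 m and angle between brush's own z axis and vertical below 0.25 rad and contact force between the fingers and handle above 4 N and contact force between the fingers and brush below 0.3 N), for 0.2 s.
At the end, for the whole second after the job is handed in: The tall cup lines up with the nose (its centre within 13 mm sideways of the nose line, about 8.5 degrees), the turntable is still (under 0.06 rad/s) and the fingers grip the handle with more than 4 N; the brush stands at the bottom of the tall cup, not touched by the fingers (all of step 5 and angular speed of handle below 0.06 rad/s); the arm keeps its last pose, push and grip.
It fails at once if the bristles are pulled out of the tall cup (z of brush in the frame of cup_floor above 0.1 m).
It fails at once if the lamp cap is disturbed (moved more than 30 mm) (distance of lamp_cap from where it was at the start of the episode above 0.03 m).
It fails at once if the relay is disturbed (moved more than 30 mm) (distance of relay from where it was at the start of the episode above 0.03 m).
It fails at once if the carton is disturbed (moved more than 30 mm) (distance of carton from where it was at the start of the episode above 0.03 m).
It also fails if it takes over 58 s, if anything falls off the work surface, if the arm or the gripper's body presses on something with over 40 N, if the wrist force passes 120 N, or if a joint passes its speed limit or range.

ROBOT

A 6-joint arm with a two-finger parallel gripper is mounted at the origin on the work surface. World frame = base frame: x ahead of the robot, y to its left, z up, the work surface at z = 0. Lengths are in m, angles in rad, forces in N, time in s.
With the tool pointing down it reaches from about 0.425 to 0.95 m from the base axis. Payload 3.5 kg.
Tool frame: the origin (TCP) lies on the centre line of the jaws, within the pads' length; the fingertips stand 17 mm ahead of it and the grasp point (between the pads) lies 2 mm behind it; z points along the fingers, y is the direction in which the jaws open and shut (so a half turn about z gives the same grasp; the last joint's range is limited). The gripper opens to 85 mm and grips with 20 to 120 N. Pads are 22 mm wide; open, the fingers measure 114 mm over their backs; the gripper's body (76 mm by 85 mm) begins 54 mm behind the grasp point. The pads swing forward as they close: fully open they stand 13 mm farther back than shut.
Start: joints at [-1.385, 0.286, 1.577, -0, 1.279, -0.15], TCP at [0.222, -0.637, 0.248] pointing down, gripper open.
Joint ranges: [-2.77, 2.77], [-0.9, 2.22], [0.21, 2.48], [-1.53, 4.67], [0.24, 2.81], [-2.84, 2.84]. Speed limits (rad/s): [2.79, 2.79, 3.14, 3.14, 3.14, 3.14].

INTERFACE

Orientations are given as a unit quaternion [x, y, z, w].
In Python, from bench import bot, eyes gives the robot as it stands.
- The arm moves only by the tool servo_tool, never from a script. Its argument "motion" is a list that holds one entry, the list of rows, each a list of 7 numbers: the shift along the world's x, y, z in m, then the turn, a rotation vector about the world's x, y, z in degrees, then the opening, from -1 (shut) to 1 (fully open). In form: [[[tx, ty, tz, wx, wy, wz, fingers], ...]]. A call has 1 to 5 rows; each row shifts and turns the commanded pose from where the row before left it; what a row does not reach is not made up. A row lasts 1/12 s, in which the tool goes at most 41.7 mm and 7.16 degrees, less where a joint would pass 70% of its speed; a pose out of reach is approached as far as the arm can. A call is refused whole if a number of a shift passes 0.0417 or a number of a turn 7.16, either way. A call with a gripper value outside its range is refused whole. The fingers move at their own pace and stop on an object; "force" is the grip in N (left out, the last holds). Time passes only in rows, so rows that do not move let the fingers close. It gives the time, the measured TCP pose, the force and the opening at its end, in the units of the state.
- bot.get_state(): the state, without advancing time (a new reading comes with each control period).
- eyes.snapshot(name): name is "scene" or "top" or "wrist"; returns a dict with "img" (480x640x3 uint8, blue, green, red), "fovy" (degrees; the focal length in pixels is half the picture's height over the tangent of half this angle, whatever the lens; pixels are square), "cx", "cy" (the principal point, pixels), "R" (3x3) and "t" (3): a world point X has camera coordinates R X + t. Camera axes: x right, y down, z forward; pixel columns grow to the right and rows downward; lengths in m; the calibration is good to about 2 mm. A picture is of the moment at which its call begins. There is no depth.
- bot.finish_job(): hands the job in, once; it reports no verdict.
The state is a dict: "time": time; "q": joint angles; "qd": joint speeds; "effort": joint torques, N m; "tcp_pos": TCP position; "eef_rot": TCP orientation; "contact_force": force on the tool from outside, world axes, zero at the start; "torque": the same for the moment, N m; "grip_width": opening from 0.0 (shut) to 1.0 (fully open).
Only numpy, scipy, OpenCV 4.12 (cv2) and the standard library are available. Lean on these libraries where they do the work, as an engineer would, in place of code of your own. Each camera call takes 0.05 s, during which the arm holds its last target.

## Working session

There is one attempt and no reset: what is moved stays moved. The work goes in short steps, Python scripts to look and compute and a tool call to move; the robot and the scene stay as the last step left them, time stands still between calls to the robot, and variables do not carry over. Pictures are saved under pics/ and viewed, and the job is handed in when it is done.

Besides the shell and the picture viewer there is one more tool, called after "Emit:" in YAML: its name, and indented under it one key for each argument. servo_tool: Moves the arm, as the interface text tells. Its arguments: {"type":"object","properties":{"motion":{"type":"array","items":{"type":"array","items":{"type":"array","items":{"type":"number"}}}},"force":{"type":"number"}},"required":["motion"]}

```bash
ls; mkdir -p pics
cat > h.py <<'E'
import numpy as np, cv2, json
from bench import bot, eyes
def snap(n,f):
    s=eyes.snapshot(n); cv2.imwrite('pics/'+f+'.png',s['img']); 
    np.savez('pics/'+f+'.npz',**{k:np.array(v) for k,v in s.items()}); return s
def load(f): 
    return dict(np.load('pics/'+f+'.npz'))
def ray(s,u,v):
    f=240/np.tan(np.radians(float(s['fovy']))/2)
    d=s['R'].T@np.array([(u-s['cx'])/f,(v-s['cy'])/f,1]); c=-s['R'].T@s['t']; return c,d
def atz(s,u,v,z):
    c,d=ray(s,u,v); return c+d*(z-c[2])/d[2]
def proj(s,X):
    f=240/np.tan(np.radians(float(s['fovy']))/2)
    p=s['R']@np.array(X)+s['t']; return f*p[0]/p[2]+float(s['cx']),f*p[1]/p[2]+float(s['cy'])
def crop(f,u0,v0,u1,v1,k,out):
    im=cv2.imread('pics/'+f+'.png')[v0:v1,u0:u1]; cv2.imwrite('pics/'+out+'.png',cv2.resize(im,None,fx=k,fy=k,interpolation=cv2.INTER_CUBIC))
E
python3 - <<'E'
from h import *
for n in ['scene','top','wrist']:
    s=snap(n,n+'0'); print(n,s['fovy'],s['cx'],s['cy'],-s['R'].T@s['t'])
print(bot.get_state())
E
```

```text
pics
scene 46.03570954377539 323.8426246777994 237.28557295529683 [1.5737295  0.25711437 1.0822654 ]
top 48.25750153418243 320.0192269854676 232.6128951095664 [ 0.47113358 -0.00899165  1.55588594]
wrist 71.12605260392792 318.4289989014737 245.88583747855787 [ 0.2935879  -0.61348303  0.37199103]
{'time': 0.15, 'q': array([-1.38498779e+00,  2.87020467e-01,  1.57786651e+00,  4.57366125e-06,
        1.27862582e+00, -1.49973003e-01]), 'qd': array([ 0.00051961, -0.00227407, -0.00330305, -0.00165825, -0.00067906,
       -0.00175835]), 'effort': array([-9.13933309e-04, -4.06605506e+01, -2.93141967e+01, -1.85045001e-04,
        3.98410979e-03, -6.78073107e-06]), 'tcp_pos': array([ 0.22237081, -0.63679441,  0.24721207]), 'eef_rot': array([ 9.85939075e-01,  1.67102421e-01, -1.50124911e-05, -9.59956927e-04]), 'contact_force': array([ 0.61405145, -0.11045549, -0.38098556]), 'torque': array([-0.04721772,  0.0254808 , -0.05061372]), 'grip_width': 0.9952807703483443}
```

View pics/scene0.png

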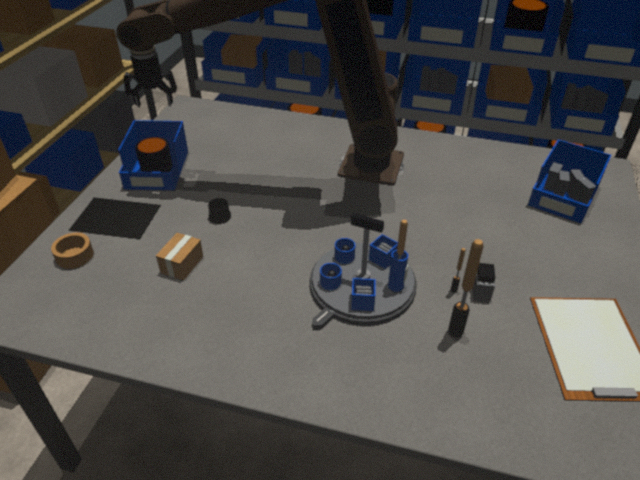

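View pics/top0.png

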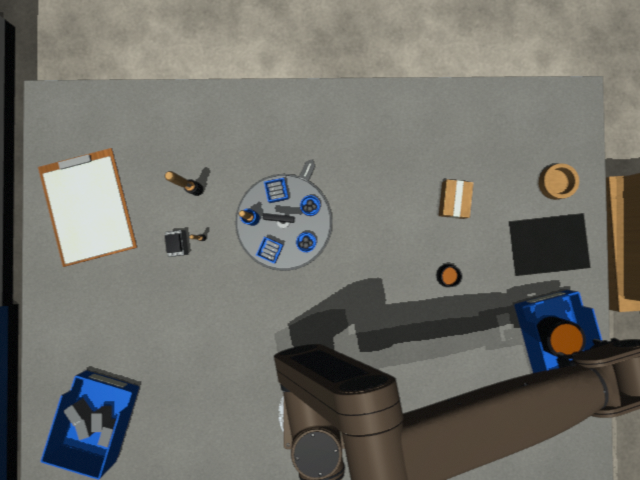

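View pics/wrist0.png

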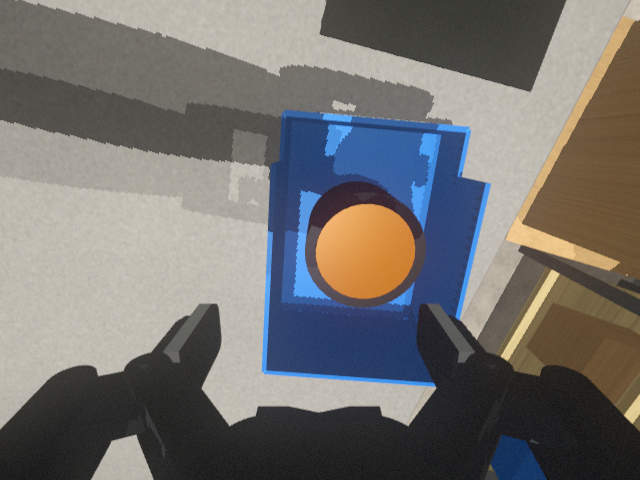

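Candidates for the brush are:
- the one in the tall cup, top (248,215) / scene (403,235)
- a big free-standing brush, top (183,183) / scene (468,285)
- a small brush, top (200,236) / scene (458,270)

By the description I choose the one in the tall cup on the caddy. I'll check it in a crop.

```bash
python3 - <<'E'
from h import *
crop('top0',220,145,350,280,6,'ctop'); crop('scene0',290,190,510,350,3.6,'cscene')
im=cv2.imread('pics/ctop.png'); im=cv2.resize(im,(580,600)); cv2.imwrite('pics/ctop.png',im)
E
python3 - <<'E'
from h import *
crop('top0',226,155,336,275,5,'ctop')
E
```

```text
(no output)
```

View pics/ctop.png

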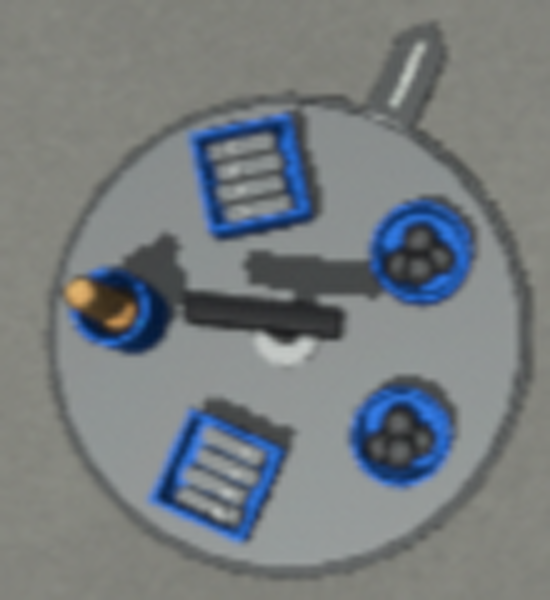

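View pics/cscene.png

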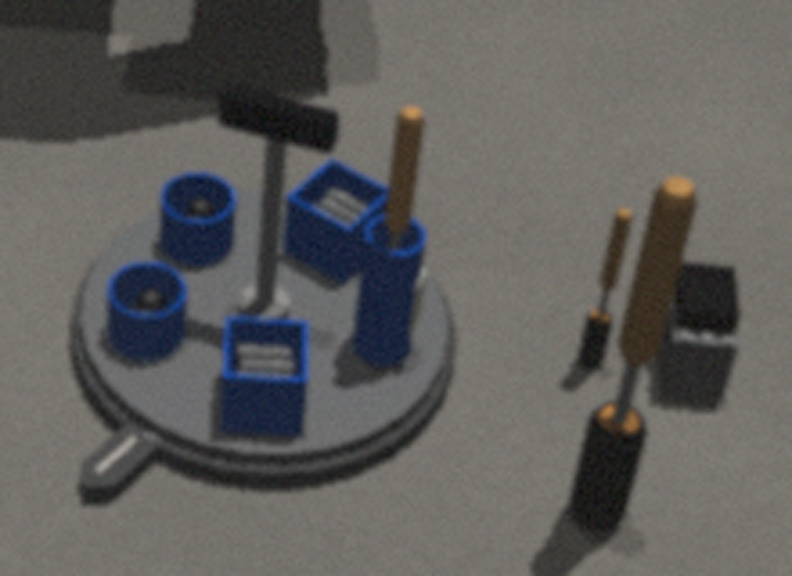

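Run:
```python
from h import *
s=load('top0')
P=lambda u,v,z: atz(s,226+(u-2)/5,155+(v-2)/5,z)
def show(n,p): print(n,np.round(p,4))
disc=[P(48,336,.025),P(530,336,.025),P(289,95,.025),P(289,578,.025)]
for d in disc: show('disc',d)
c=np.mean(disc,0);show('c',c)
l1,l2=P(392,108,.018),P(424,42,.018);show('l1',l1);show('l2',l2)
print('nose ang line',np.degrees(np.arctan2(*(l2-l1)[1::-1])))
t=P(432,22,.009);show('tip',t);print(np.linalg.norm((t-c)[:2]),np.degrees(np.arctan2(*(t-c)[1::-1])))
r=P(118,308,.14);show('rim',r);print(np.linalg.norm((r-c)[:2]),np.degrees(np.arctan2(*(r-c)[1::-1])))
b=P(80,294,.247);show('brush top',b)
h1,h2=P(187,307,.227),P(343,322,.227);show('h1',h1);show('h2',h2);print((h1+h2)/2,np.linalg.norm(h1-h2),np.degrees(np.arctan2(*(h1-h2)[1::-1])))
s=load('scene0')
Q=lambda u,v,z: atz(s,290+(u-1.8)/3.6,190+(v-1.8)/3.6,z)
show('sc rim',Q(394,238,.14));show('sc brush top',Q(411,113,.247))
a,b=Q(228,98,.213),Q(330,132,.213); show('sc h',(a+b)/2)
```

```text
disc [0.5511 0.2265 0.025 ]
disc [ 0.5488 -0.0491  0.025 ]
disc [0.6883 0.0878 0.025 ]
disc [0.4118 0.0896 0.025 ]
c [0.55   0.0887 0.025 ]
l1 [0.6813 0.029  0.018 ]
l2 [0.7194 0.0103 0.018 ]
nose ang line -26.2229285000046
tip [0.7325 0.0056 0.009 ]
0.20044844700969475 -24.48046049595718
rim [0.5596 0.1717 0.14  ]
0.08357057624224146 83.39488929789071
brush top [0.56   0.1766 0.247 ]
h1 [0.5544 0.1264 0.227 ]
h2 [0.5463 0.049  0.227 ]
[0.55035854 0.08767046 0.227     ] 0.07781088418160223 84.02230801689304
sc rim [0.567  0.1766 0.14  ]
sc brush top [0.5635 0.1768 0.247 ]
sc h [0.5481 0.089  0.213 ]
```

The crop confirms the choice: the brush stands in the tall blue cup on the caddy, at ctop (80,294), and the free-standing brushes have no cup. The caddy axis is at about (0.550, 0.088). The nose bears about -24.5° and the cup about +84°, so the turn needed is about -108.5°. I'll move over the brush along an arc.

Emit:
servo_tool:
  motion:
    - [[0.024, 0.028, 0.016, 0, 0, 2.6, 1], [0.024, 0.028, 0.016, 0, 0, 2.6, 1], [0.024, 0.028, 0.016, 0, 0, 2.6, 1], [0.024, 0.028, 0.016, 0, 0, 2.6, 1], [0.024, 0.028, 0.016, 0, 0, 2.6, 1]]

```text
time: 0.57
tcp_pos: [0.3431, -0.4957, 0.3285]
eef_rot: [0.96, 0.278, -0.0, -0.0]
contact_force: [0.6, -0.2, 0.0]
grip_width: 1.0
```

Emit:
servo_tool:
  motion:
    - [[0.024, 0.028, 0, 0, 0, 2.6, 1], [0.024, 0.028, 0, 0, 0, 2.6, 1], [0.024, 0.028, 0, 0, 0, 2.6, 1], [0.024, 0.028, 0, 0, 0, 2.6, 1], [0.024, 0.028, 0, 0, 0, 2.6, 1]]

```text
time: 0.98
tcp_pos: [0.4632, -0.3555, 0.3281]
eef_rot: [0.923, 0.386, -0.0, -0.0]
contact_force: [0.6, -1.1, 0.1]
grip_width: 0.998
```

Emit:
servo_tool:
  motion:
    - [[0.024, 0.028, 0, 0, 0, 2.6, 1], [0.024, 0.028, 0, 0, 0, 2.6, 1], [0.024, 0.028, 0, 0, 0, 2.6, 1], [0.024, 0.028, 0, 0, 0, 2.6, 1], [0, 0.04, 0, 0, 0, 2.6, 1]]

```text
time: 1.4
tcp_pos: [0.5608, -0.2047, 0.327]
eef_rot: [0.873, 0.488, 0.0, -0.0]
contact_force: [-1.1, 0.5, 0.1]
grip_width: 0.996
```

Emit:
servo_tool:
  motion:
    - [[0, 0.04, 0, 0, 0, 2.6, 1], [0, 0.04, 0, 0, 0, 2.6, 1], [0, 0.04, 0, 0, 0, 2.6, 1], [0, 0.04, 0, 0, 0, 2.6, 1], [0, 0.04, 0, 0, 0, 2.6, 1]]

```text
time: 1.82
tcp_pos: [0.5579, -0.0033, 0.328]
eef_rot: [0.812, 0.583, -0.0, -0.0]
contact_force: [0.6, 0.6, -0.3]
grip_width: 1.002
```

Emit:
servo_tool:
  motion:
    - [[0, 0.03, 0, 0, 0, 4.2, 1], [0, 0.03, 0, 0, 0, 4.2, 1], [0, 0.03, 0, 0, 0, 4.2, 1], [0, 0, 0, 0, 0, 0, 1]]

```text
time: 2.15
tcp_pos: [0.5577, 0.0892, 0.328]
eef_rot: [0.742, 0.671, 0.001, -0.001]
contact_force: [-0.3, 0.2, 0.1]
grip_width: 1.002
```

Run:
```python
from h import *
s=snap('wrist','w1'); st=bot.get_state(); print(st['tcp_pos'],st['eef_rot'],st['time'],st['q'])
for X in [(.559,.1755,.14),(.56,.1766,.247),(.55,.088,.227)]: print(proj(s,X))
```

```text
[0.55795096 0.08699963 0.32796397] [ 7.42780707e-01  6.69534700e-01 -2.06824224e-04 -2.52669721e-04] 2.2 [-2.49988097e-02 -8.47245811e-03  1.75973089e+00  8.35839202e-05
  1.39098207e+00  7.86180836e-02]
(np.float64(308.1398709192221), np.float64(129.71964726071667))
(np.float64(304.08244378767887), np.float64(119.1839960512725))
(np.float64(305.10534011185456), np.float64(255.36724198124722))
```

View pics/w1.png

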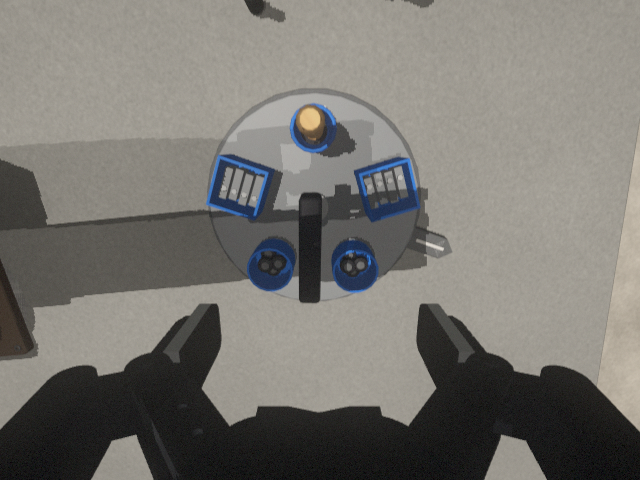

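Wrist view: the brush top is at (310,120), the cup rim centre at (313,129), and the handle bar runs from (310,195) to (310,302).

Run:
```python
from h import *
s=load('w1')
crop('w1',250,80,460,310,2.6,'cw1')
for n,u,v,z in [('brush',310,120,.247),('rim',313.5,129,.14),('h1',310,194,.227),('h2',310,302,.227),('nose1',415,239,.018),('nose2',443,247,.018)]: print(n,np.round(atz(s,u,v,z),4))
```

```text
brush [0.5633 0.1758 0.247 ]
rim [0.5638 0.1756 0.14  ]
h1 [0.5581 0.1308 0.227 ]
h2 [0.5496 0.0515 0.227 ]
nose1 [0.6839 0.0287 0.018 ]
nose2 [0.7215 0.0136 0.018 ]
```

View pics/cw1.png

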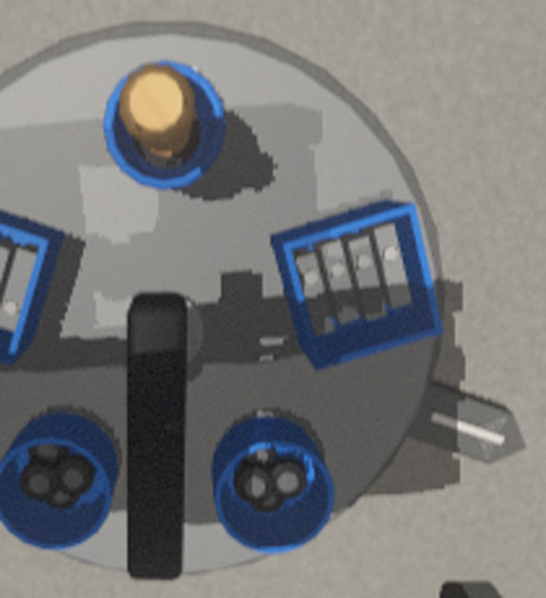

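Both views agree within about 3 mm: brush (0.562,0.176), axis (0.551,0.089), cup angle about 83° and nose about -24.3°. I'll move over the brush and descend.

Emit:
servo_tool:
  motion:
    - [[0.004, 0.03, 0, 0, 0, 0, 1], [0, 0.03, 0, 0, 0, 0, 1], [0, 0.029, 0, 0, 0, 0, 1], [0, 0, 0, 0, 0, 0, 1], [0, 0, -0.01, 0, 0, 0, 1]]

```text
time: 2.62
tcp_pos: [0.5634, 0.1738, 0.3201]
eef_rot: [0.744, 0.668, 0.001, 0.001]
contact_force: [0.3, 0.1, 0.6]
grip_width: 1.0
```

Emit:
servo_tool:
  motion:
    - [[0, 0, -0.03, 0, 0, 0, 1], [0, 0, -0.03, 0, 0, 0, 1], [0, 0, -0.03, 0, 0, 0, 1], [0, 0, -0.015, 0, 0, 0, 1], [0, 0, 0, 0, 0, 0, 1]]

```text
time: 3.03
tcp_pos: [0.5595, 0.1712, 0.207]
eef_rot: [0.745, 0.667, -0.005, -0.003]
contact_force: [-0.1, 0.3, -0.1]
grip_width: 1.002
```

Run:
```python
from h import *
s=snap('scene','s2'); t=snap('top','t2'); w=snap('wrist','w2'); st=bot.get_state(); print(st['tcp_pos'],st['contact_force'])
a=cv2.imread('pics/s2.png')[150:330,290:490]; b=cv2.imread('pics/w2.png')[::1,::1]
cv2.imwrite('pics/m2.png',np.hstack([cv2.resize(a,(400,360)),cv2.resize(b,(400,360))]))
```

```text
[0.56323361 0.17256547 0.21427287] [1.06114483 0.59250827 0.56854649]
```

View pics/m2.png

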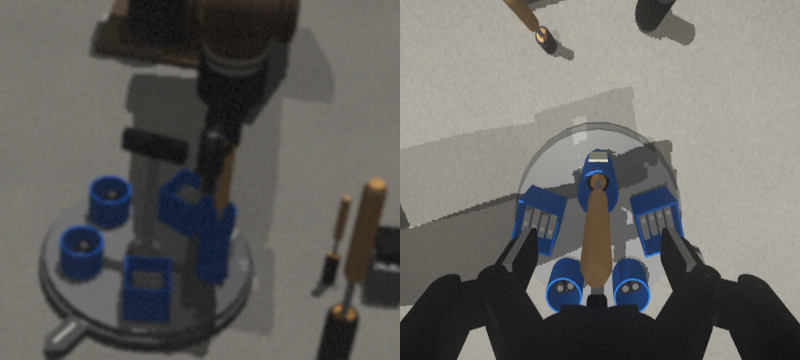

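The brush stands between the open jaws (wrist pane, handle about (597,240)). I'll shift slightly outward and close.

Emit:
servo_tool:
  motion:
    - [[0, 0.003, 0, 0, 0, 0, -1], [0, 0, 0, 0, 0, 0, -1], [0, 0, 0, 0, 0, 0, -1], [0, 0, 0, 0, 0, 0, -1], [0, 0, 0, 0, 0, 0, -1]]
  force: 35

```text
time: 3.6
tcp_pos: [0.5626, 0.1769, 0.2139]
eef_rot: [0.744, 0.668, 0.0, 0.0]
contact_force: [1.2, -0.5, 0.2]
grip_width: 0.299
```

Emit:
servo_tool:
  motion:
    - [[0, 0, 0, 0, 0, 0, -1], [0, 0, 0, 0, 0, 0, -1], [0, 0, 0, 0, 0, 0, -1]]

```text
time: 3.85
tcp_pos: [0.5625, 0.1768, 0.2138]
eef_rot: [0.744, 0.668, 0.0, -0.0]
contact_force: [-1.2, -0.2, 2.4]
grip_width: 0.199
```

Run:
```python
from h import *
s=snap('scene','s3'); w=snap('wrist','w3'); st=bot.get_state(); print(st['tcp_pos'],st['contact_force'],st['grip_width'])
a=cv2.imread('pics/s3.png')[150:330,290:490]; b=cv2.imread('pics/w3.png')
cv2.imwrite('pics/m3.png',np.hstack([cv2.resize(a,(400,360)),cv2.resize(b,(400,360))]))
```

```text
[0.56253611 0.17682423 0.213827  ] [-0.25936504  0.69843151  3.83806105] 0.19704401292279214
```

View pics/m3.png

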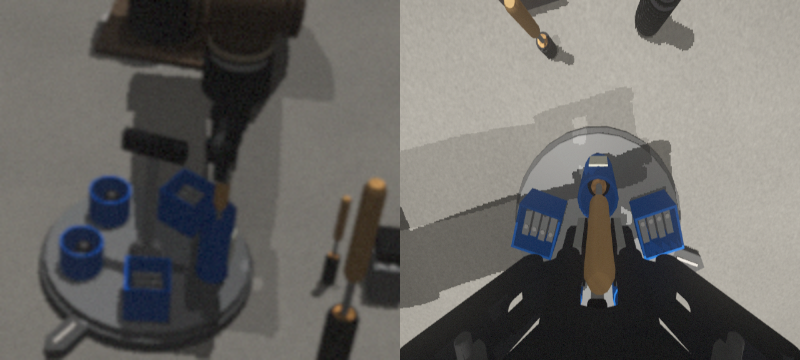

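Opening is 17 mm against the 18 mm handle, so it's gripped. First stroke up.

Emit:
servo_tool:
  motion:
    - [[0, 0, 0.01, 0, 0, 0, -1], [0, 0, 0.014, 0, 0, 0, -1], [0, 0, 0.014, 0, 0, 0, -1], [0, 0, 0.014, 0, 0, 0, -1], [0, 0, 0, 0, 0, 0, -1]]

```text
time: 4.37
tcp_pos: [0.564, 0.1769, 0.269]
eef_rot: [0.744, 0.668, 0.003, 0.002]
contact_force: [0.1, -0.1, 0.3]
grip_width: 0.2
```

Run:
```python
from h import *
s=snap('scene','s4'); w=snap('wrist','w4'); st=bot.get_state(); print(st['tcp_pos'],st['contact_force'],st['grip_width'])
a=cv2.imread('pics/s4.png')[150:330,290:490]; b=cv2.imread('pics/w4.png')
cv2.imwrite('pics/m4.png',np.hstack([cv2.resize(a,(400,360)),cv2.resize(b,(400,360))]))
```

```text
[0.56263113 0.17670113 0.26562174] [-0.48744936  0.35290065 -1.13980737] 0.1985593240355338
```

View pics/m4.png

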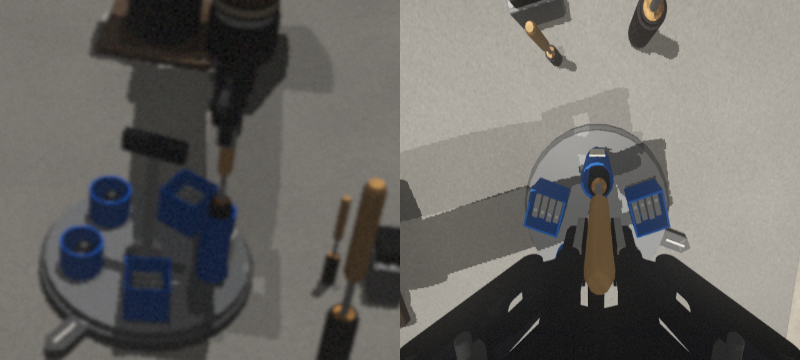

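The brush rose with the jaws: the head's top just shows at the cup rim, m4 (220,205). The lift is about 52 mm. First stroke down.

Emit:
servo_tool:
  motion:
    - [[0, 0, -0.012, 0, 0, 0, -1], [0, 0, -0.014, 0, 0, 0, -1], [0, 0, -0.014, 0, 0, 0, -1], [0, 0, -0.012, 0, 0, 0, -1], [0, 0, 0, 0, 0, 0, -1]]

```text
time: 4.88
tcp_pos: [0.5626, 0.1767, 0.2125]
eef_rot: [0.744, 0.668, 0.0, -0.0]
contact_force: [-0.8, 0.3, 6.4]
grip_width: 0.199
```

Emit:
servo_tool:
  motion:
    - [[0, 0, 0, 0, 0, 0, -1], [0, 0, 0, 0, 0, 0, -1]]

```text
time: 5.05
tcp_pos: [0.5625, 0.1767, 0.2125]
eef_rot: [0.744, 0.668, -0.0, -0.0]
contact_force: [0.7, 0.1, 1.6]
grip_width: 0.2
```

Run:
```python
from h import *
s=snap('scene','s5'); w=snap('wrist','w5'); st=bot.get_state(); print(st['tcp_pos'],st['contact_force'],st['grip_width'])
a=cv2.imread('pics/s5.png')[150:330,290:490]; b=cv2.imread('pics/w5.png')
cv2.imwrite('pics/m5.png',np.hstack([cv2.resize(a,(400,360)),cv2.resize(b,(400,360))]))
```

```text
[0.56236524 0.17669173 0.21248985] [ 0.267308   -0.2426513  -0.17486997] 0.20344900121485748
```

View pics/m5.png

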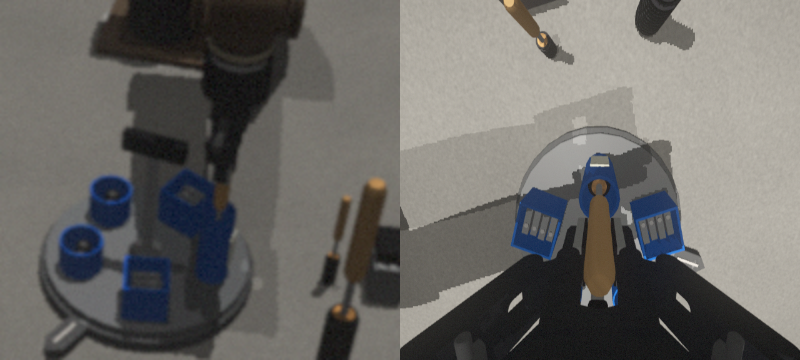

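The brush is back at the bottom: the image matches the start and a brief contact force of 6 N showed. Second stroke.

Emit:
servo_tool:
  motion:
    - [[0, 0, 0.01, 0, 0, 0, -1], [0, 0, 0.014, 0, 0, 0, -1], [0, 0, 0.014, 0, 0, 0, -1], [0, 0, 0.014, 0, 0, 0, -1], [0, 0, 0, 0, 0, 0, -1]]

```text
time: 5.57
tcp_pos: [0.5635, 0.1769, 0.2687]
eef_rot: [0.744, 0.668, 0.002, 0.001]
contact_force: [1.0, 0.1, -0.4]
grip_width: 0.198
```

Emit:
servo_tool:
  motion:
    - [[0, 0, 0, 0, 0, 0, -1]]

```text
time: 5.65
tcp_pos: [0.5625, 0.1767, 0.2659]
eef_rot: [0.744, 0.668, 0.0, 0.0]
contact_force: [-0.3, -0.2, -0.9]
grip_width: 0.2
```

Run:
```python
from h import *
s=snap('scene','s6'); st=bot.get_state(); print(st['tcp_pos'],st['contact_force'],st['grip_width'])
a=cv2.imread('pics/s6.png')[150:330,290:490]
cv2.imwrite('pics/m6.png',cv2.resize(a,(600,540)))
```

```text
[0.56201257 0.17667401 0.26467825] [ 0.51019949 -0.64356682 -1.09305107] 0.19911693293731617
```

View pics/m6.png

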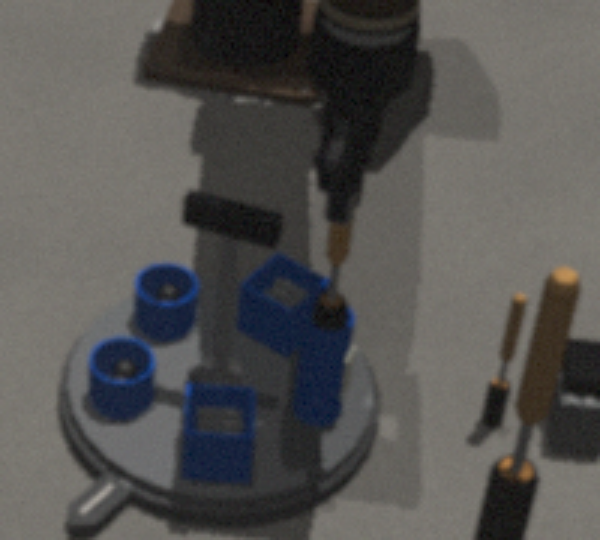

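The second stroke is up, with the head's top showing at the rim at (330,310). Now down, then release.

Emit:
servo_tool:
  motion:
    - [[0, 0, -0.012, 0, 0, 0, -1], [0, 0, -0.014, 0, 0, 0, -1], [0, 0, -0.014, 0, 0, 0, -1], [0, 0, -0.012, 0, 0, 0, -1], [0, 0, 0, 0, 0, 0, -1]]

```text
time: 6.12
tcp_pos: [0.5622, 0.1767, 0.2118]
eef_rot: [0.744, 0.668, -0.001, -0.0]
contact_force: [0.2, 0.5, -0.1]
grip_width: 0.204
```

Emit:
servo_tool:
  motion:
    - [[0, 0, 0, 0, 0, 0, -1], [0, 0, 0, 0, 0, 0, -1], [0, 0, 0, 0, 0, 0, 1], [0, 0, 0, 0, 0, 0, 1], [0, 0, 0, 0, 0, 0, 1]]

```text
time: 6.53
tcp_pos: [0.5624, 0.1767, 0.2132]
eef_rot: [0.744, 0.668, -0.0, 0.0]
contact_force: [0.2, 1.0, 0.2]
grip_width: 0.619
```

Emit:
servo_tool:
  motion:
    - [[0, 0, 0, 0, 0, 0, 1], [0, 0, 0, 0, 0, 0, 1], [0, 0, 0, 0, 0, 0, 1], [0, 0, 0, 0, 0, 0, 1], [0, 0, 0, 0, 0, 0, 1]]

```text
time: 6.95
tcp_pos: [0.5625, 0.1767, 0.2134]
eef_rot: [0.744, 0.668, 0.0, 0.0]
contact_force: [0.7, -0.3, -0.1]
grip_width: 1.004
```

Run:
```python
from h import *
s=snap('scene','s7'); w=snap('wrist','w7'); st=bot.get_state(); print(st['tcp_pos'],st['contact_force'],st['grip_width'])
a=cv2.imread('pics/s7.png')[150:330,290:490]; b=cv2.imread('pics/w7.png')
cv2.imwrite('pics/m7.png',np.hstack([cv2.resize(a,(400,360)),cv2.resize(b,(400,360))]))
```

```text
[0.56245875 0.17669572 0.21335554] [ 0.19570919  0.33192287 -0.57670174] 0.9999302838867402
```

View pics/m7.png

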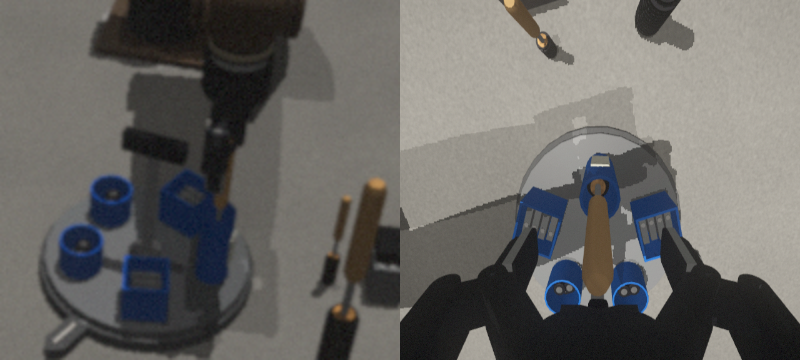

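The brush is released and standing. Next: straight up, over the axis, look, then down onto the handle.

Emit:
servo_tool:
  motion:
    - [[0, 0, 0.02, 0, 0, 0, 1], [0, 0, 0.035, 0, 0, 0, 1], [0, 0, 0.035, 0, 0, 0, 1], [0, 0, 0.027, 0, 0, 0, 1], [0, 0, 0, 0, 0, 0, 1]]

```text
time: 7.47
tcp_pos: [0.565, 0.1771, 0.3389]
eef_rot: [0.744, 0.668, 0.006, 0.004]
contact_force: [0.3, 0.4, 0.9]
grip_width: 0.995
```

Emit:
servo_tool:
  motion:
    - [[-0.003, -0.029, 0, 0, 0, 0, 1], [-0.004, -0.03, 0, 0, 0, 0, 1], [-0.004, -0.029, 0, 0, 0, 0, 1], [0, 0, 0, 0, 0, 0, 1], [0, 0, 0, 0, 0, 0, 1]]

```text
time: 7.88
tcp_pos: [0.5513, 0.0877, 0.33]
eef_rot: [0.745, 0.667, 0.0, -0.0]
contact_force: [-0.6, 0.1, -0.3]
grip_width: 1.005
```

Run:
```python
from h import *
w=snap('wrist','w8'); st=bot.get_state(); print(st['tcp_pos'],st['eef_rot'],st['contact_force'],st['grip_width'])
crop('w8',200,70,460,310,2.5,'cw8')
t=snap('top','t8')
```

```text
[0.55140828 0.08859135 0.33004723] [ 7.44472337e-01  6.67653230e-01  1.20317931e-04 -2.99057878e-04] [-0.00936693  0.2597582  -0.38447051] 1.0014481841325622
```

View pics/cw8.png

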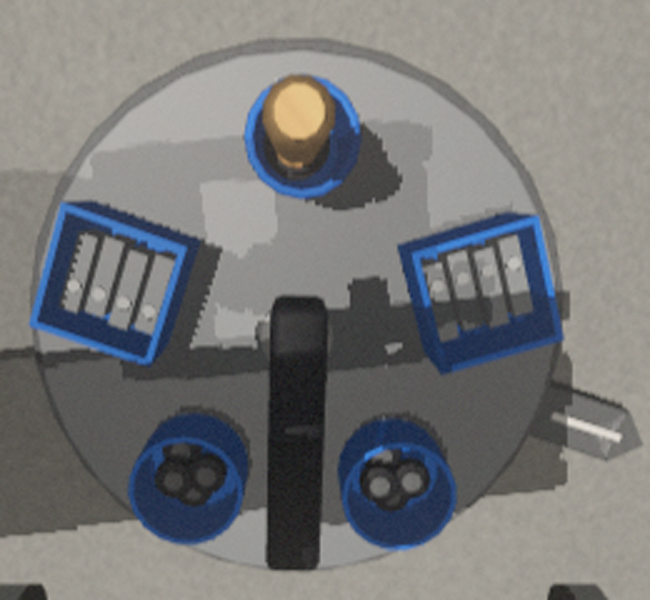

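View pics/t8.png

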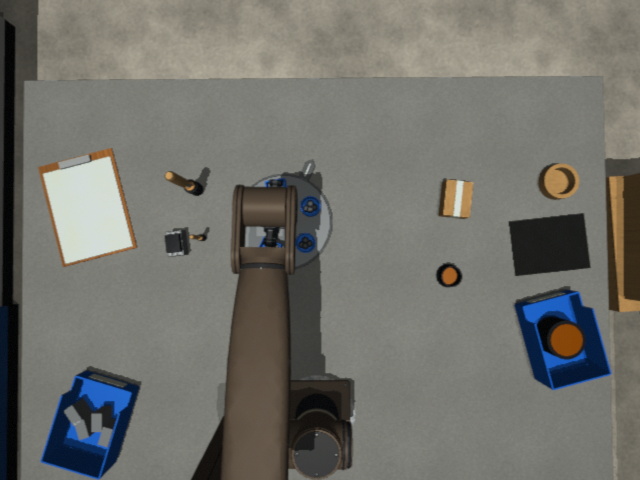

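The brush stands in the tall cup, the handle bar is centred between the jaws (crop (296,430)), and the bystanders are unmoved. Descending and gripping.

Emit:
servo_tool:
  motion:
    - [[0, 0, -0.02, 0, 0, 0, 1], [0, 0, -0.035, 0, 0, 0, 1], [0, 0, -0.035, 0, 0, 0, 1], [0, 0, -0.025, 0, 0, 0, 1], [0, 0, 0, 0, 0, 0, 1]]

```text
time: 8.4
tcp_pos: [0.5476, 0.09, 0.2081]
eef_rot: [0.744, 0.669, -0.005, -0.005]
contact_force: [-1.1, -0.2, 0.1]
grip_width: 1.0
```

Emit:
servo_tool:
  motion:
    - [[0, 0, 0, 0, 0, 0, 1], [0, 0, 0, 0, 0, 0, -1], [0, 0, 0, 0, 0, 0, -1], [0, 0, 0, 0, 0, 0, -1], [0, 0, 0, 0, 0, 0, -1]]
  force: 50

```text
time: 8.82
tcp_pos: [0.5524, 0.0888, 0.2174]
eef_rot: [0.744, 0.668, 0.001, 0.001]
contact_force: [0.4, -0.2, 0.2]
grip_width: 0.449
```

Emit:
servo_tool:
  motion:
    - [[0, 0, 0, 0, 0, 0, -1], [0, 0, 0, 0, 0, 0, -1], [0, 0, 0, 0, 0, 0, -1], [0, 0, 0, 0, 0, 0, -1], [0, 0, 0, 0, 0, 0, -1]]

```text
time: 9.23
tcp_pos: [0.551, 0.0887, 0.2164]
eef_rot: [0.744, 0.668, -0.001, -0.0]
contact_force: [-4.0, -0.4, 5.3]
grip_width: 0.18
```

Run:
```python
from h import *
s=snap('scene','s9'); w=snap('wrist','w9'); st=bot.get_state(); print(st['tcp_pos'],st['eef_rot'],st['contact_force'],st['torque'],st['grip_width'],st['q'])
a=cv2.imread('pics/s9.png')[150:330,290:490]; b=cv2.imread('pics/w9.png')
cv2.imwrite('pics/m9.png',np.hstack([cv2.resize(a,(400,360)),cv2.resize(b,(400,360))]))
```

```text
[0.5509518  0.08868445 0.21639898] [ 7.43871960e-01  6.68321675e-01 -6.96183615e-04 -4.00733901e-04] [-4.41135917 -0.14063828  5.73263672] [-0.06380409  0.78214208  0.0614067 ] 0.17289899694759273 [-2.20571076e-02  5.92802119e-02  1.89598738e+00 -3.97739155e-04
  1.18788871e+00  8.49869421e-02]
```

View pics/m9.png

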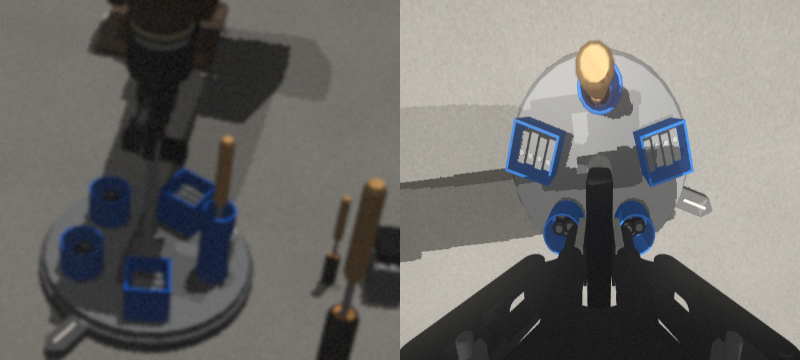

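Gripped at 14.7 mm on the 16 mm bar, with the brush free. Turning clockwise.

Emit:
servo_tool:
  motion:
    - [[0, 0, 0, 0, 0, -2, -1], [0, 0, 0, 0, 0, -4, -1], [0, 0, 0, 0, 0, -5, -1], [0, 0, 0, 0, 0, -5, -1], [0, 0, 0, 0, 0, -5, -1]]

```text
time: 9.75
tcp_pos: [0.5504, 0.0889, 0.2164]
eef_rot: [0.854, 0.52, -0.001, -0.001]
contact_force: [-8.0, 0.8, 8.1]
grip_width: 0.181
```

Emit:
servo_tool:
  motion:
    - [[0, 0, 0, 0, 0, -5, -1], [0, 0, 0, 0, 0, -5, -1], [0, 0, 0, 0, 0, -5, -1], [0, 0, 0, 0, 0, -5, -1], [0, 0, 0, 0, 0, -4, -1]]

```text
time: 10.17
tcp_pos: [0.5499, 0.0893, 0.2164]
eef_rot: [0.944, 0.331, -0.002, -0.001]
contact_force: [-8.6, 1.6, 7.5]
grip_width: 0.179
```

Run:
```python
from h import *
s=snap('scene','s10'); w=snap('wrist','w10'); st=bot.get_state(); print(st['tcp_pos'],st['eef_rot'],st['contact_force'],st['torque'],st['grip_width'],st['q'])
a=cv2.imread('pics/s10.png')[150:330,290:490]; b=cv2.imread('pics/w10.png')
cv2.imwrite('pics/m10.png',np.hstack([cv2.resize(a,(400,360)),cv2.resize(b,(400,360))]))
```

```text
[0.54991536 0.08927149 0.21641613] [ 0.9433484   0.3317958  -0.00197182 -0.00120584] [-8.80873627  1.99334282  7.49757116] [ 0.15240536  1.15706405 -0.113529  ] 0.1780383744947108 [-2.15524389e-02  5.85900258e-02  1.89668337e+00  9.35664969e-04
  1.19085961e+00  8.72479876e-01]
```

View pics/m10.png

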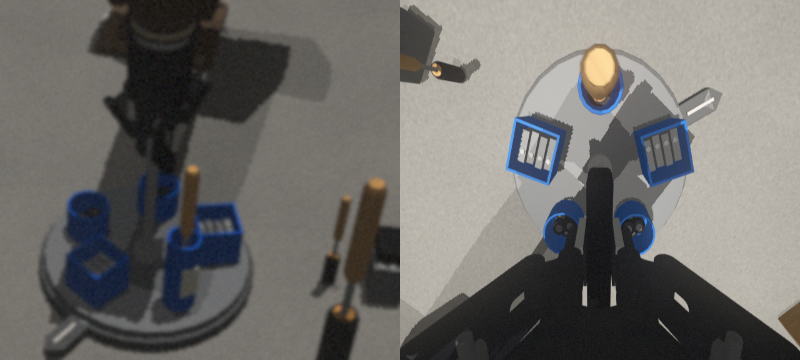

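The caddy follows, now at about 39°, with the brush upright. Continuing.

Emit:
servo_tool:
  motion:
    - [[0, 0, 0, 0, 0, -3, -1], [0, 0, 0, 0, 0, -5, -1], [0, 0, 0, 0, 0, -5, -1], [0, 0, 0, 0, 0, -5, -1], [0, 0, 0, 0, 0, -5, -1]]

```text
time: 10.68
tcp_pos: [0.5496, 0.0898, 0.2164]
eef_rot: [0.991, 0.136, -0.002, -0.001]
contact_force: [-10.5, 3.6, 8.2]
grip_width: 0.175
```

Emit:
servo_tool:
  motion:
    - [[0, 0, 0, 0, 0, -5, -1], [0, 0, 0, 0, 0, -5, -1], [0, 0, 0, 0, 0, -5, -1], [0, 0, 0, 0, 0, -5, -1], [0, 0, 0, 0, 0, -5, -1]]

```text
time: 11.1
tcp_pos: [0.5496, 0.0905, 0.2164]
eef_rot: [0.997, -0.081, -0.003, -0.002]
contact_force: [-10.3, 4.6, 7.8]
grip_width: 0.18
```

Emit:
servo_tool:
  motion:
    - [[0, 0, 0, 0, 0, -5, -1], [0, 0, 0, 0, 0, -4, -1], [0, 0, 0, 0, 0, -3, -1], [0, 0, 0, 0, 0, -2, -1], [0, 0, 0, 0, 0, 0, -1]]

```text
time: 11.52
tcp_pos: [0.5497, 0.0909, 0.2164]
eef_rot: [0.98, -0.201, -0.003, -0.002]
contact_force: [-9.7, 6.7, 7.3]
grip_width: 0.177
```

Run:
```python
from h import *
s=snap('scene','s11'); w=snap('wrist','w11'); t=snap('top','t11'); st=bot.get_state(); print(st['tcp_pos'],st['eef_rot'],st['contact_force'],st['torque'],st['grip_width'],st['q'])
crop('s11',290,170,430,350,3.3,'cs11');
```

```text
[0.54970855 0.09087948 0.21642464] [ 0.97962201 -0.20082358 -0.00274455 -0.00175113] [-9.55047601  6.27874233  7.14558767] [ 0.70586062  1.18316526 -0.1294746 ] 0.17870838228836047 [-0.0201392   0.0584854   1.89678159  0.00477856  1.19109391  1.95327469]
```

View pics/w11.png

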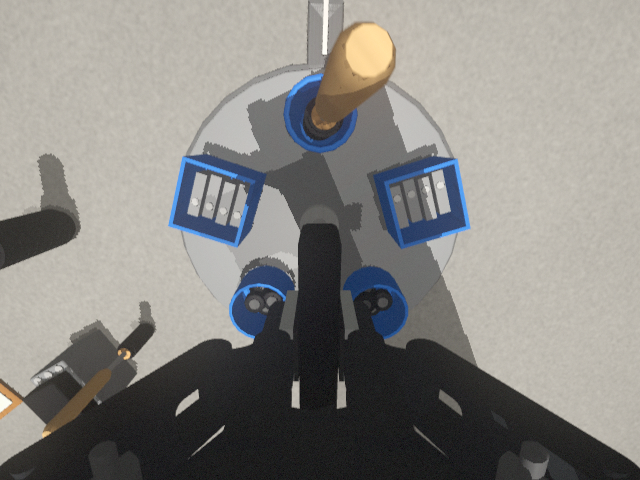

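View pics/cs11.png

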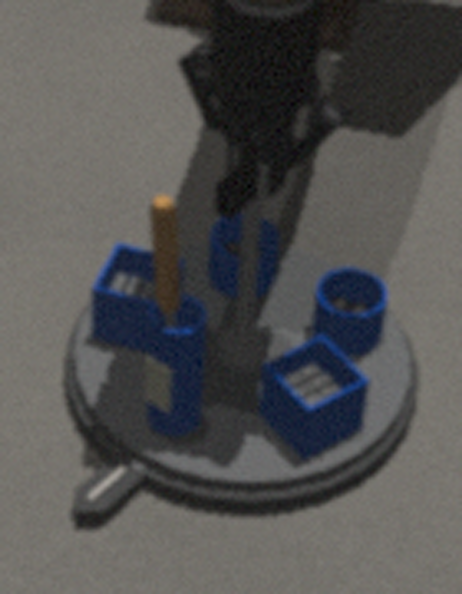

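View pics/t11.png

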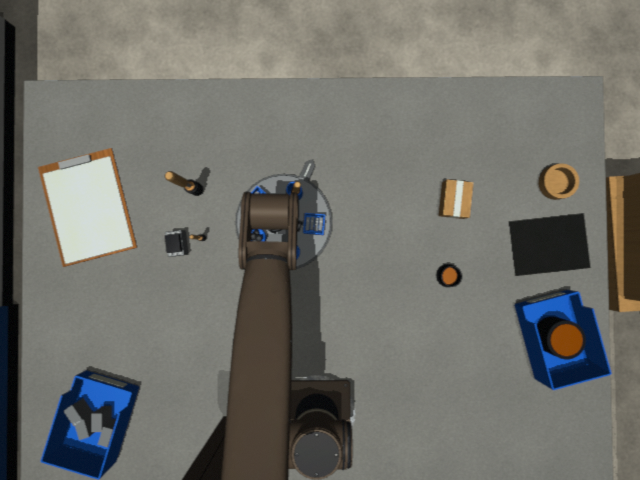

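Wrist view: the rim centre is about (321,112), the nose line runs along u≈325, rows 0-55, and the brush top is at (365,52), so the brush leans a little. Measuring alignment and lean.

Run:
```python
from h import *
s=load('w11')
c=np.array([.5505,.0887])
for n,u,v,z in [('rim',320.5,112,.14),('n1',326,2,.018),('n2',324.5,52,.018),('brush',366,50,.246),('stem',323,122,.11)]:
    p=atz(s,u,v,z); print(n,np.round(p,4),np.degrees(np.arctan2(p[1]-c[1],p[0]-c[0])),np.linalg.norm(p[:2]-c))
t=load('top0'); s2=load('s11')
print('scene brush top',atz(s2,290+161/3.3,170+202/3.3,.245),'rim',atz(s2,290+176/3.3,170+317/3.3,.14))
t2=load('t11'); print('top brush',atz(t2,297,185,.245))
crop('w11',260,0,420,170,4,'cw11')
```

```text
rim [0.6344 0.0536 0.14  ] -22.694682867907975 0.09091842035739231
n1 [0.7192 0.0122 0.018 ] -24.390359670787312 0.1851790787361915
n2 [0.686  0.0275 0.018 ] -24.3055959500374 0.14863227527930822
brush [0.6355 0.0412 0.246 ] -29.208695437947483 0.09733978721749555
stem [0.6304 0.0534 0.11  ] -23.81482875898492 0.0873365358469457
scene brush top [0.63664618 0.04134192 0.245     ] rim [0.63827766 0.05543422 0.14      ]
top brush [0.62877066 0.04072883 0.245     ]
```

View pics/cw11.png

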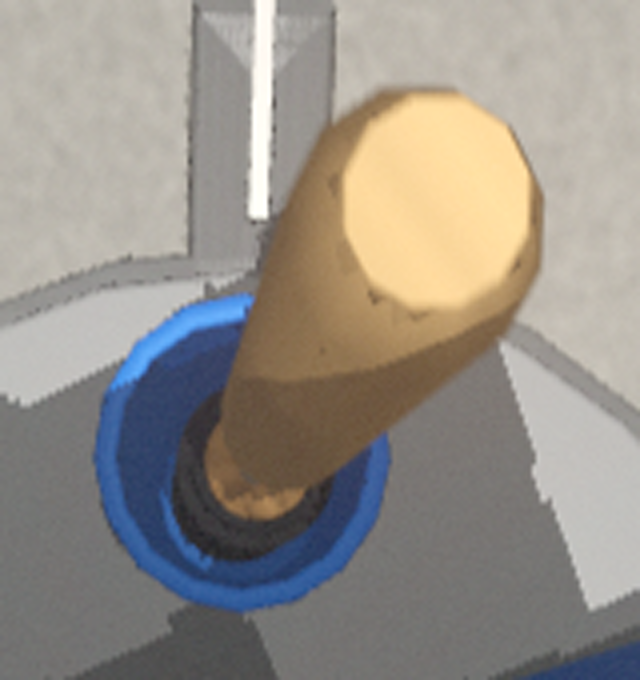

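The cup bears about -22.8° against -24.35° for the nose, roughly 2.4 mm sideways, already within tolerance. The brush leans about 0.07 rad, which is fine. I'll trim by -1.4° and let it settle.

Emit:
servo_tool:
  motion:
    - [[0, 0, 0, 0, 0, -0.7, -1], [0, 0, 0, 0, 0, -0.7, -1], [0, 0, 0, 0, 0, 0, -1], [0, 0, 0, 0, 0, 0, -1], [0, 0, 0, 0, 0, 0, -1]]

```text
time: 12.08
tcp_pos: [0.5497, 0.0909, 0.2164]
eef_rot: [0.977, -0.213, -0.003, -0.002]
contact_force: [-8.9, 6.9, 8.4]
grip_width: 0.179
```

Emit:
servo_tool:
  motion:
    - [[0, 0, 0, 0, 0, 0, -1], [0, 0, 0, 0, 0, 0, -1], [0, 0, 0, 0, 0, 0, -1], [0, 0, 0, 0, 0, 0, -1], [0, 0, 0, 0, 0, 0, -1]]

```text
time: 12.5
tcp_pos: [0.5497, 0.0909, 0.2164]
eef_rot: [0.977, -0.213, -0.003, -0.002]
contact_force: [-9.0, 7.2, 7.1]
grip_width: 0.178
```

Run:
```python
from h import *
w=snap('wrist','w12'); st=bot.get_state(); print(st['tcp_pos'],st['eef_rot'],st['contact_force'],st['torque'],st['grip_width'],np.abs(st['qd']).max())
```

```text
[0.54972764 0.09090894 0.21643584] [ 0.9771511  -0.21252203 -0.00269235 -0.00169124] [-9.71900025  5.57411119  7.85379205] [ 0.74543515  1.1586265  -0.00300587] 0.1819869229643929 0.0038042289113283815
```

View pics/w12.png

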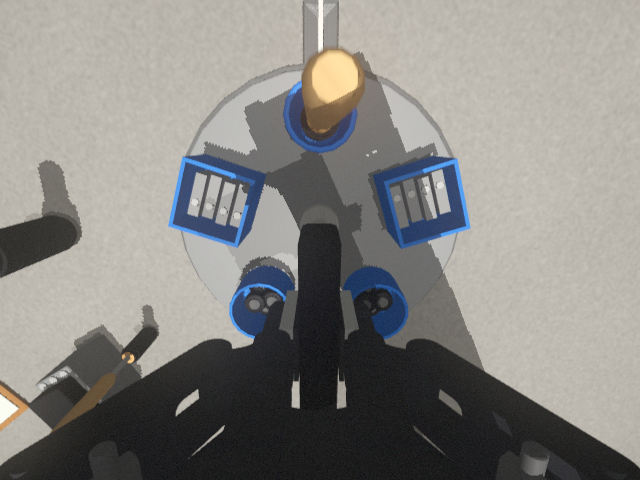

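The nose line (320,25) and the rim centre (320,112) are now in one column with the handle (320,300). The brush stands in the cup and the arm is still. Handing in.

Run:
```python
from h import *
print(bot.finish_job()); st=bot.get_state(); print(st['time'],st['tcp_pos'],st['grip_width'])
```

```text
the job is handed in; nothing more can be done
None
the job is handed in; nothing more can be done
```

I stroked the long brush up and down twice in the tall cup, then turned the caddy by its handle until the cup lined up with the nose. I handed the job in still gripping the handle, at about 12.6 s of the 58 s allowed; no verdict is reported.

- **Strokes:** each lift was about 52 mm and went back to the bottom. At the top of each, the pictures still showed the bristles inside the cup. After the release, the brush stood in the cup.
- **Alignment:** I turned the caddy about -108° and then trimmed it by -1.4°. In the last wrist picture, the nose line, the cup rim centre and the handle share one column to within about a pixel, well inside the 13 mm allowed.
- **Final hold:** the grip was set to 50 N, the gripper read about 15 mm on the 16 mm bar, and joint speeds were under 0.004 rad/s.
- **Brush:** the fingers did not touch it after release. It leaned about 0.07 rad partway through the turn and looked more upright at the end.
- **Bystanders:** the lamp cap, relay and carton looked unmoved in the last top picture, taken just before the trim.
- **Small disagreements:** the cameras differed by 3 to 5 mm on the cup and brush positions. A steady side load of about 11 N remained on the handle because the grip was 1 to 2 mm off the turning axis.

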